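# Lock the shredding disc of the food mill with its pin

### The job

The shredding disc lies loose in the round food mill base and has to be locked. Turn the disc by its bar until its hole faces the lug on the rim and so lies over the hole in the base, then take the long pin from the wooden block and put it down through both holes until it is fully home, its flange flat on the disc. Leave the short pin in the block.

Things in the scene. Friction and masses are not known exactly. Their poses are not given: they have to be found in the camera images.
- housing: Round dark grey food mill base, 177 mm across, fixed. Origin: centre of its underside on the worktop, on the disc's axis; z up. A small dark lug juts from its rim on its -x side. The base's vertical through hole, 28 mm across, lies on the lug's side at [-0.044, 0] of its frame, hidden until the disc is lined up. Heights above the worktop: disc top 54 mm, ring round it 59, lug 62.
- disc (a joint): Turn of the steel disc, rad: 0 = its one hole (28 mm, 44 mm from the axis) lies over the base's hole; positive = counter-clockwise from there, seen from above. Turns all round, light friction, stays put, cannot lift out. Upright black bar on its axis: 12 mm thick, 50 long, square to the line from axis to hole (at 0 along the base's y); it stands 60 to 94 mm above the worktop.
- pin_centre (a point): Centre of the long pin's black knob (26 mm across, 30 tall); z up. 81 mm below it the foot (10 mm across); shank 50 mm, widening to 20 under a flange 42 mm across, whose underside is 31 mm below this point. 0.11 kg. Stands 22 mm deep in either hole of a fixed wooden block (50 x 120 x 40 mm), the point 99 mm above the worktop; fully home in the mill it is 85 mm above it.
- short_pin_centre (a point): Centre of the short pin's knob: same knob and flange, but a shank of only 24 mm, so it stands 26 mm lower (73 mm above the worktop). It is in the other hole of the block, 70 mm from the long pin, along the block's long side (roughly the world's y, turned up to 0.3 rad).
Not all that is in view belongs to the job. Leave any turquoise look-alike of the part that bears pin_centre alone.

How it is judged:
At the end, for the whole second after the job is handed in: The long pin stands upright (within 10 degrees) through both holes, its knob centre within 14 mm of the base hole in the base's x and y and at most 7 mm above fully home; the disc is within 15 degrees of lined up; the short pin has moved less than 15 mm (z of pin_centre in the frame of housing below 0.092 m and x of pin_centre in the frame of housing between -0.058 and -0.03 m and y of pin_centre in the frame of housing between -0.014 and 0.014 m and angle between pin_centre's own z axis and vertical below 0.17 rad and value of joint disc between -0.26 and 0.26 rad and distance of short_pin_centre from where it was at the start of the episode below 0.015 m); the robot touches nothing.
It also fails if it takes over 54 s, if anything falls off the work surface, if the arm or the gripper's body presses on something with over 40 N, if the wrist force passes 120 N, or if a joint passes its speed limit or range.

### The arm

A 7-joint arm with a two-finger parallel gripper is mounted at the origin on a cart in front of the work surface, level with it; the furniture and walls round the work are solid. World frame = base frame: x ahead of the robot, y to its left, z up, the work surface at z = 0. Lengths are in m, angles in rad, forces in N, time in s.
With the tool pointing down it reaches from about 0.4 to 0.875 m from the base axis. Payload 6.5 kg.
Tool frame: the origin (TCP) lies at the very end of the fingers, on their centre line; the grasp point (between the pads) lies 19 mm behind it; z points along the fingers, y is the direction in which the jaws open and shut (so a half turn about z gives the same grasp; the last joint's range is limited). The gripper opens to 85 mm and grips with 20 to 120 N. Pads are 22 mm wide; open, the fingers measure 114 mm over their backs; the gripper's body (76 mm by 85 mm) begins 54 mm behind the grasp point. The pads swing forward as they close: fully open they stand 13 mm farther back than shut.
Start: joints at [-1.232, 0.536, -0.004, 1.538, 0.003, 1.067, -0.071], TCP at [0.256, 0.597, 0.231] pointing down, gripper open.
Joint ranges: [-2.7, 2.7], [-0.37, 2.16], [-1.27, 1.26], [0.24, 2.4], [-1.31, 4.45], [0.19, 1.91], [-2.76, 2.76]. Speed limits (rad/s): [2.39, 2.39, 3.14, 3.14, 3.14, 3.14, 3.14].

### API

Orientations are given as [roll, pitch, yaw] about the fixed x, y, z axes, in that order (R = Rz(yaw) Ry(pitch) Rx(roll)).
In Python, from workcell import arm, imaging, sensors gives the robot as it stands. Calls block until the motion is done:
- arm.move_pose(position, orientation): joint-space move of the TCP to a pose.
- arm.movel(position, orientation=None, rate=0.15, max_force=None): straight line of the TCP; orientation=None keeps the orientation; rate is the mean speed in m/s. With max_force (N) it stops when the force on the tool has changed by that much, and returns True; else False.
- arm.goto_joints(angles): joint-space move.
- arm.gripper_to(opening, strength=None): finger opening in m; strength is the grip in N (None keeps the last); returns when the fingers have stopped.
- arm.pause(seconds).
- arm.solve_ik(position, orientation): joint angles nearest the present ones, or None.
- imaging.capture(name): name is "scene" or "top" or "wrist"; returns the picture (400x640x3 uint8, blue, green, red); there is no depth.
- imaging.calibration(name): a dict with "intrinsics" (3x3 intrinsics, pixels), "camera_from_world" (4x4, takes a point from world to camera coordinates); the wrist camera has in their place "tool_from_camera" (4x4, takes a point from camera to tool coordinates, whose origin is the TCP and whose axes are the flange's). Camera axes: x right, y down, z forward; pixel columns grow to the right and rows downward; lengths in m; the calibration is good to about 2 mm. The wrist camera is an equidistant fisheye: a pixel r from the principal point sees the ray r / f radians off the axis. A picture is of the moment at which its call begins: read the wrist's pose just before it. calibration takes no time and is no camera call.
A pose or a line that the arm cannot do raises arm.Unreachable and nothing moves.
- arm.hand_in(): hands the job in, once; it reports no verdict.
Readings, each from a call of its own:
- sensors.current_clock(): time.
- sensors.current_joint_pos(): joint angles.
- sensors.current_qd(): joint speeds.
- sensors.current_joint_torque(): joint torques, N m.
- sensors.current_ee_pos(): TCP position.
- sensors.current_tcp_rot(): TCP orientation.
- sensors.current_wrist_force(): force on the tool from outside, world axes, zero at the start.
- sensors.current_moment(): the same for the moment, N m.
- sensors.current_gripper_width(): finger opening in m.
Only numpy, scipy, OpenCV 4.12 (cv2) and the standard library are available. Lean on these libraries where they do the work, as an engineer would, in place of code of your own. Each camera call takes 0.05 s, during which the arm holds its last target. There are 200 camera calls.

## Working session

There is one attempt and no reset: what is moved stays moved. The work goes in short steps, each a Python script; the robot and the scene stay as the last script left them, time stands still between calls to the robot, and variables do not carry over. Pictures are saved under pics/ and viewed, about 8 in all and at most 12, crops included, and the job is handed in when it is done.

```bash
mkdir -p pics; python3 - <<'E'
from workcell import arm, imaging, sensors
import cv2
for n in("scene","top"):
    cv2.imwrite(f"pics/{n}0.png",imaging.capture(n)); c=imaging.calibration(n); print(n,c)
print(imaging.calibration("wrist"), sensors.current_clock(), sensors.current_tcp_rot())
E
```

```text
scene {'intrinsics': array([[496.24806683,   0.        , 319.19826483],
       [  0.        , 496.24806683, 192.58524585],
       [  0.        ,   0.        ,   1.        ]]), 'camera_from_world': array([[ 0.77869076, -0.62729078, -0.01212324, -0.25852173],
       [-0.47558985, -0.57755275, -0.66351121,  0.38155499],
       [ 0.40921265,  0.52243574, -0.74806812,  0.68083248],
       [ 0.        ,  0.        ,  0.        ,  1.        ]])}
top {'intrinsics': array([[484.18746523,   0.        , 321.30054834],
       [  0.        , 484.18746523, 202.92321661],
       [  0.        ,   0.        ,   1.        ]]), 'camera_from_world': array([[-0.02637314, -0.99953946,  0.01501077,  0.15924638],
       [-0.99578618,  0.02494885, -0.08824649,  0.46271939],
       [ 0.08783135, -0.01727486, -0.99598556,  1.05773303],
       [ 0.        ,  0.        ,  0.        ,  1.        ]])}
{'intrinsics': array([[309.70691629,   0.        , 315.41025067],
       [  0.        , 309.70691629, 200.43142158],
       [  0.        ,   0.        ,   1.        ]]), 'tool_from_camera': array([[ 5.05780183e-05, -9.61286420e-01, -2.75551115e-01,
         7.10754017e-02],
       [ 9.99999934e-01,  1.47453221e-04, -3.30852458e-04,
        -5.26973803e-04],
       [ 3.58674874e-04, -2.75551080e-01,  9.61286364e-01,
        -1.41413241e-01],
       [ 0.00000000e+00,  0.00000000e+00,  0.00000000e+00,
         1.00000000e+00]])} 0.1 [-3.14006756e+00  8.62667502e-05  2.73683129e+00]
```

View pics/scene0.png

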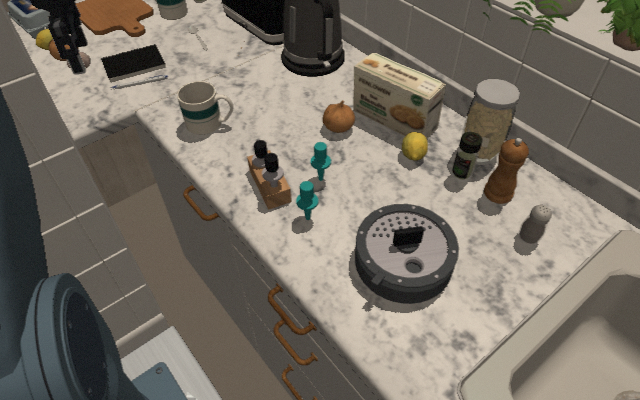

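View pics/top0.png

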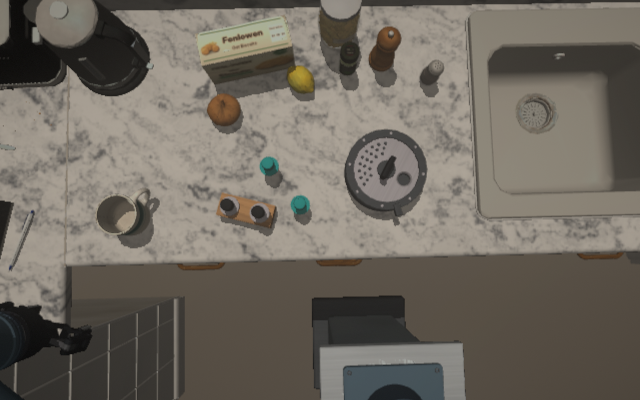

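```bash
python3 - <<'E'
import cv2,numpy as np
s=cv2.imread("pics/scene0.png");t=cv2.imread("pics/top0.png")
r=lambda im,x,y,w,h,k:cv2.resize(im[y:y+h,x:x+w],None,fx=k,fy=k,interpolation=cv2.INTER_CUBIC)
a=np.hstack([r(s,230,130,100,75,4),r(t,210,180,100,75,4)])
b=np.hstack([r(t,335,120,100,100,3),r(s,345,195,125,100,3),np.zeros((300,125,3),np.uint8)])
cv2.imwrite("pics/c0.png",np.vstack([a,b]))
E
```

```text
(no output)
```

View pics/c0.png

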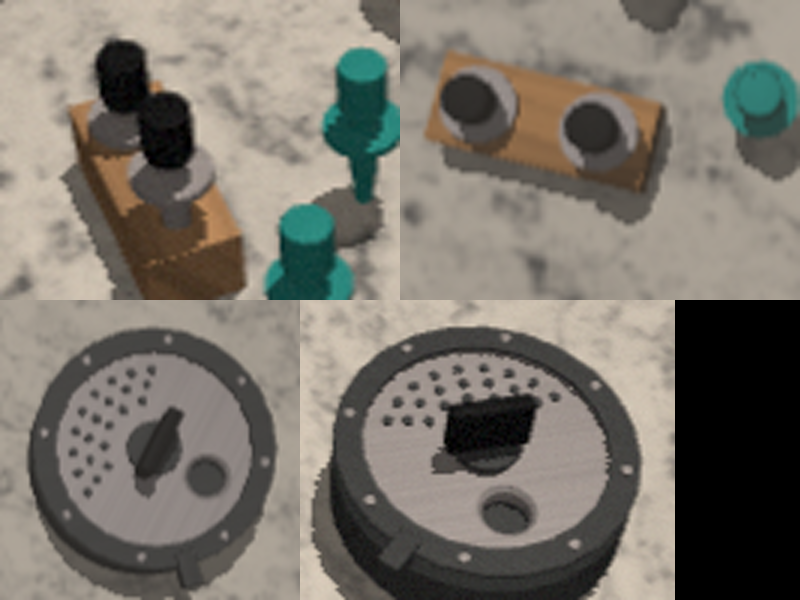

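```bash
cat > h.py <<'E'
from workcell import arm, imaging, sensors
import numpy as np, cv2
from scipy.spatial.transform import Rotation as R
def px2w(n,u,v,z):
    c=imaging.calibration(n);K=c["intrinsics"];T=c["camera_from_world"]
    d=T[:3,:3].T@np.linalg.inv(K)@[u,v,1];o=-T[:3,:3].T@T[:3,3]
    return (o+d*(z-o[2])/d[2])[:2]
def wpx(pos,rpy,u,v,z):
    c=imaging.calibration("wrist");K=c["intrinsics"];T=c["tool_from_camera"]
    x=np.array([u-K[0,2],v-K[1,2]]);r=np.hypot(*x);a=r/K[0,0]
    d=np.r_[x/max(r,1e-9)*np.sin(a),np.cos(a)]
    M=R.from_euler("xyz",rpy).as_matrix()
    o=np.array(pos)+M@T[:3,3];d=M@T[:3,:3]@d
    return (o+d*(z-o[2])/d[2])[:2]
def shot(name):
    p,q=sensors.current_ee_pos(),sensors.current_tcp_rot()
    im=imaging.capture("wrist");cv2.imwrite(f"pics/{name}.png",im)
    np.save(f"pics/{name}.npy",np.array([p,q]));return im
E
python3 - <<'E'
from h import *
for l,s,t,z in[("long",(271.5,156),(259.2,211.2),.114),("short",(261.2,143),(226.7,204.2),.088),("cen",(407,245.7),(385.8,169.7),.059),("hole",(414.3,265.7),(404.3,179),.054),("lug",(378.3,278.3),(398.3,210),.062)]:
    print(l,px2w("scene",*s,z),px2w("top",*t,z))
E
```

```text
long [0.44573172 0.28065377] [0.44466376 0.27485646]
short [0.46504784 0.34731148] [0.46285772 0.34483358]
cen [0.52722439 0.00067245] [0.53166552 0.00683411]
hole [ 0.5103075  -0.03376129] [ 0.51112705 -0.03332982]
lug [ 0.44294947 -0.01668107] [ 0.44358357 -0.0161585 ]
```

```bash
python3 - <<'E'
from h import *
d=np.deg2rad
for p,y in[((.53,.004,.22),152.5),((.53,.004,.068),152.5),((.53,.004,.068),103),((.445,.278,.085),74.4),((.445,.278,.22),74.4),((.445,.278,.085),-105.6),((.487,-.006,.068),74),((.487,-.006,.2),103),((.487,-.006,.2),30)]:
    q=arm.solve_ik(p,[np.pi,0,d(y)]);print(p,y,None if q is None else np.round(q,2))
arm.movel([.256,.597,.30]); 
arm.move_pose([.53,.004,.25],[np.pi,0,d(152.5)])
im=shot("w1");print(sensors.current_ee_pos(),sensors.current_clock(),sensors.current_wrist_force())
E
```

```text
(0.53, 0.004, 0.22) 152.5 [-0.38  0.36  0.36  1.88 -0.16  0.93  1.14]
(0.53, 0.004, 0.068) 152.5 [-0.23  0.58  0.17  1.97 -0.17  0.6   1.15]
(0.53, 0.004, 0.068) 103 [-0.36  0.6   0.35  1.98 -0.35  0.62  0.44]
(0.445, 0.278, 0.085) 74.4 [-0.89  0.56  0.31  1.98 -0.28  0.64 -0.67]
(0.445, 0.278, 0.22) 74.4 [-0.96  0.35  0.39  1.9  -0.16  0.92 -0.76]
(0.445, 0.278, 0.085) -105.6 [-0.41  0.56 -0.3   1.96  0.26  0.66  2.  ]
(0.487, -0.006, 0.068) 74 [-0.39  0.56  0.39  2.09 -0.39  0.56 -0.  ]
(0.487, -0.006, 0.2) 103 [-0.49  0.33  0.5   2.01 -0.21  0.85  0.35]
(0.487, -0.006, 0.2) 30 [-0.65  0.36  0.7   2.02 -0.3   0.86 -0.83]
[0.53017343 0.00510632 0.24998627] 3.0917 [0.83035897 0.09617543 0.27242414]
```

View pics/w1.png

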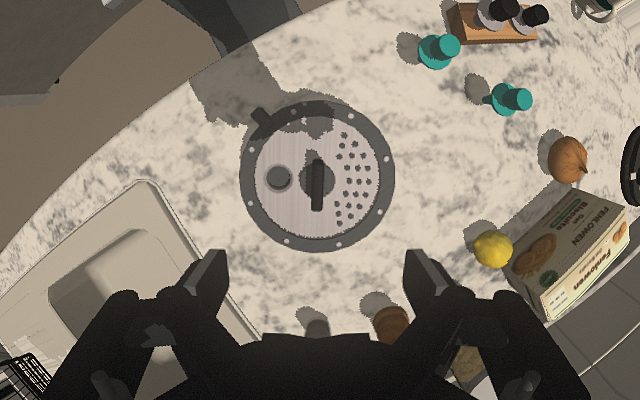

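```bash
python3 - <<'E'
from h import *
P,Q=np.load("pics/w1.npy")
for l,u,v,z in[("cen",317,175,.059),("bar",317,186,.094),("b1",318,160,.094),("b2",317,211,.094),("hole",279,178,.054),("lug",261,117,.062)]:
    print(l,wpx(P,Q,u,v,z))
im=cv2.imread("pics/w1.png")[85:265,230:405];cv2.imwrite("pics/c1.png",cv2.resize(im,None,fx=3.3,fy=3.3,interpolation=cv2.INTER_CUBIC))
E
```

```text
cen [0.52649325 0.00829263]
bar [0.53004186 0.00626724]
b1 [0.50746738 0.01902142]
b2 [ 0.55305675 -0.00561671]
hole [ 0.5107864  -0.03133791]
lug [ 0.44226333 -0.01505742]
```

View pics/c1.png

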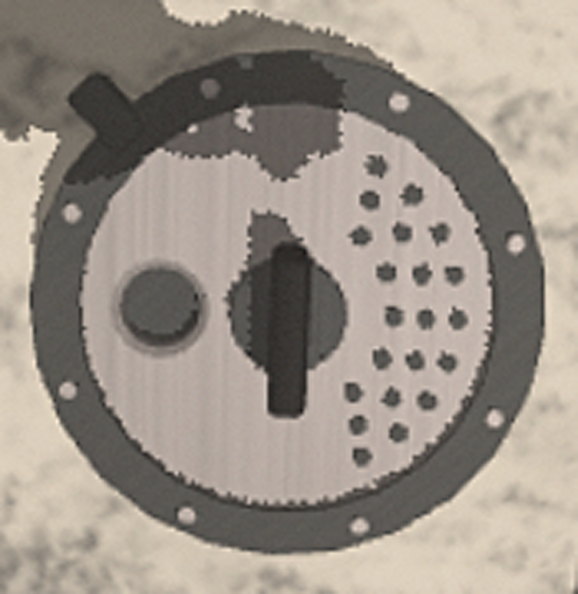

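```bash
python3 - <<'E'
from h import *
d=np.deg2rad
c=[.5295,.0062]
F=lambda s:print(s,np.round(sensors.current_wrist_force(),1),np.round(sensors.current_moment(),2),np.round(sensors.current_ee_pos(),4),sensors.current_clock())
q=[np.pi,0,d(152.3)]
arm.movel(c+[.12],q,rate=.12)
if arm.movel(c+[.071],q,rate=.08,max_force=12): F("hit");raise SystemExit
arm.gripper_to(.035);arm.gripper_to(0,25)
F("grip");print(sensors.current_gripper_width())
for y in np.linspace(152.3,103.7,7)[1:]:
    arm.move_pose(c+[.071],[np.pi,0,d(y)]);F(round(y,1))
    if np.linalg.norm(sensors.current_wrist_force())>40:break
E
```

```text
grip [0.4 4.2 1.3] [ 0.72 -0.07  0.05] [0.5299 0.0073 0.0712] 5.95
0.011333495353722934
144.2 [2.1 5.4 0.4] [ 1.04 -0.3   0.  ] [0.5302 0.0077 0.0712] 6.2
136.1 [ 3.2  7.3 -1.1] [ 1.21 -0.49  0.03] [0.5305 0.0082 0.0712] 6.45
128.0 [ 4.   7.4 -1.9] [ 1.42 -0.75 -0.01] [0.531  0.0086 0.0712] 6.7
119.9 [ 6.4  7.6 -3. ] [ 1.57 -1.02  0.03] [0.5314 0.0089 0.0712] 6.95
111.8 [ 6.8  8.3 -4.7] [ 1.63 -1.31  0.01] [0.532  0.0092 0.0712] 7.2
103.7 [ 9.2  9.3 -7.1] [ 1.73 -1.61 -0.03] [0.5325 0.0093 0.0712] 7.45
```

```bash
python3 - <<'E'
from h import *
arm.gripper_to(.085)
p=sensors.current_ee_pos();arm.movel([p[0],p[1],.25],rate=.2)
shot("w2");print(sensors.current_ee_pos(),sensors.current_tcp_rot(),sensors.current_clock())
im=cv2.imread("pics/w2.png")[75:275,215:415];cv2.imwrite("pics/c2.png",cv2.resize(im,None,fx=3,fy=3,interpolation=cv2.INTER_CUBIC))
E
```

```text
[0.52853598 0.00621217 0.24877079] [-3.13923050e+00 -1.28883081e-04  1.80994535e+00] 9.2417
```

View pics/c2.png

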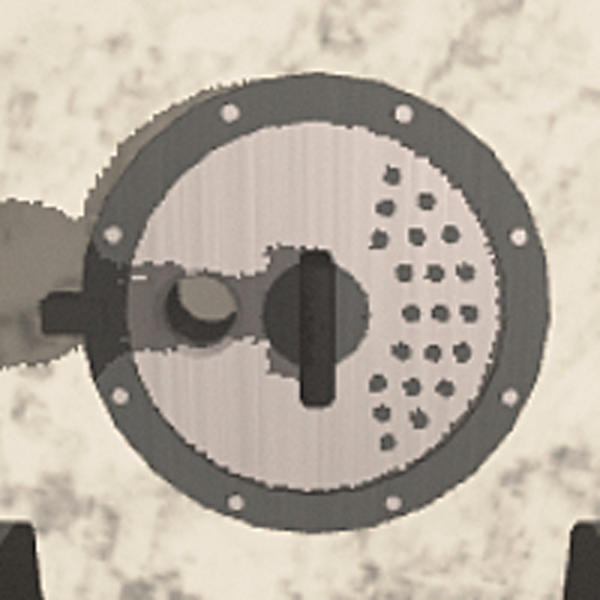

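```bash
python3 - <<'E'
from h import *
P,Q=np.load("pics/w2.npy")
for l,u,v,z in[("cen",315.5/3+215,75+312/3,.059),("hole",215+202/3,75+312/3,.054),("lug",215+65/3,75+313/3,.062)]: print(l,wpx(P,Q,u,v,z))
arm.move_pose([.445,.278,.27],[np.pi,0,np.deg2rad(74.4)])
shot("w3");print(sensors.current_ee_pos(),sensors.current_clock())
im=cv2.imread("pics/w3.png")[60:330,140:500];cv2.imwrite("pics/c3.png",cv2.resize(im,None,fx=2.2,fy=2.2,interpolation=cv2.INTER_CUBIC))
E
```

```text
cen [0.53217423 0.00658831]
hole [ 0.49153558 -0.00435941]
lug [ 0.44218418 -0.01461786]
[0.44572069 0.27636708 0.26983417] 10.3917
```

View pics/c3.png

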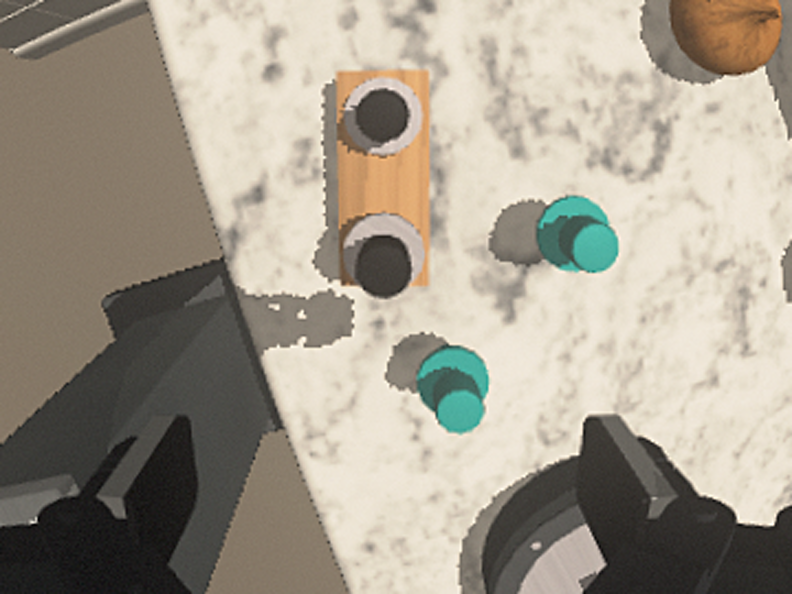

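```bash
python3 - <<'E'
from h import *
P,Q=np.load("pics/w3.npy")
L=wpx(P,Q,140+383/2.2,60+267/2.2,.114);S=wpx(P,Q,140+382/2.2,60+115/2.2,.088)
print(L,S,np.hypot(*(S-L)),np.rad2deg(np.arctan2(*(S-L)[::-1])))
E
```

```text
[0.44404126 0.2807559 ] [0.46171063 0.34583274] 0.06743293611892821 74.80952266421845
```

```bash
python3 - <<'E'
from h import *
q=[np.pi,0,np.deg2rad(74.8)];L=[.4440,.2800]
arm.gripper_to(.06)
arm.movel(L+[.14],q,rate=.15)
hit=arm.movel(L+[.085],q,rate=.06,max_force=10)
print(hit,sensors.current_ee_pos())
if hit: raise SystemExit
arm.gripper_to(0,60);print(sensors.current_gripper_width(),sensors.current_wrist_force(),sensors.current_ee_pos())
arm.movel(L+[.12],q,rate=.08)
arm.movel(L+[.235],q,rate=.15)
print(sensors.current_gripper_width(),sensors.current_wrist_force(),sensors.current_ee_pos())
arm.movel([.490,-.0038,.235],[np.pi,0,np.deg2rad(74.8)],rate=.2)
p=sensors.current_ee_pos();print(p,sensors.current_clock())
im=shot("w4");t=imaging.capture("scene")
a=cv2.resize(im[90:390,140:500],None,fx=1.2,fy=1.2);b=cv2.resize(t[120:300,225:465],(480,360))
b=b[:,80:];cv2.imwrite("pics/c4.png",cv2.resize(np.hstack([a[:360],b[:,:]]),(800,347)))
E
```

```text
False [0.44430884 0.28010331 0.08531165]
0.02433924874470958 [0.01911854 0.4901995  5.46321053] [0.44427321 0.28023835 0.08544223]
0.023941046371593923 [-0.67573855 -0.72421318 -0.90924744] [0.4433011  0.27974701 0.23409965]
[ 0.48983031 -0.00289806  0.23484814] 16.35
```

View pics/c4.png

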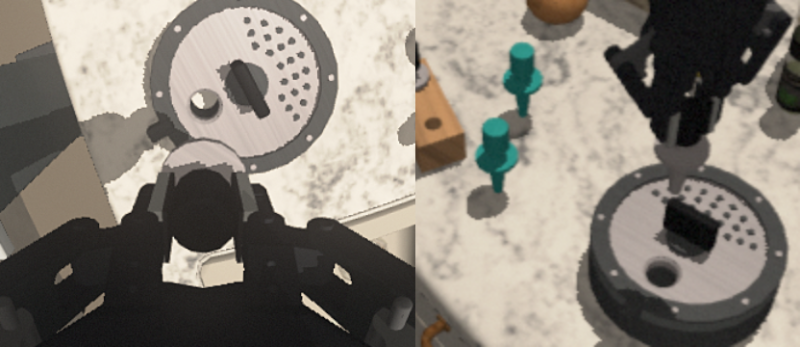

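```bash
python3 - <<'E'
from h import *
H=[.490,-.0038];q=[np.pi,0,np.deg2rad(18)]
arm.move_pose(H+[.235],q)
p=np.array(sensors.current_ee_pos());print(p,sensors.current_tcp_rot())
H=[H[0]+.490-p[0],H[1]-.0038-p[1]]
h1=arm.movel(H+[.145],q,rate=.12,max_force=15)
print(h1,sensors.current_ee_pos())
h2=arm.movel(H+[.066],q,rate=.04,max_force=12)
print(h2,sensors.current_ee_pos(),sensors.current_wrist_force(),sensors.current_clock())
cv2.imwrite("pics/s5.png",cv2.resize(imaging.capture("scene")[150:310,320:500],None,fx=3,fy=3,interpolation=cv2.INTER_CUBIC))
E
```

```text
[ 0.48997767 -0.00348024  0.23495398] [-3.14158622e+00  1.40172750e-04  3.17049765e-01]
False [ 0.49053736 -0.00430634  0.14552931]
True [ 0.49005446 -0.0042808   0.07147099] [-1.32831214 -0.35356669  7.5154512 ] 19.8167
```

View pics/s5.png

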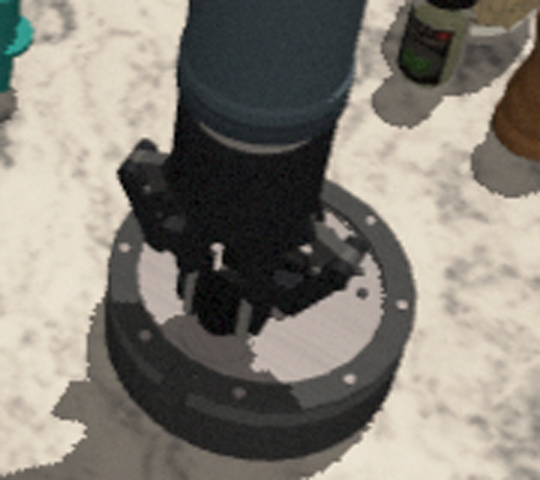

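Contact came at exactly the expected home height (TCP 71.5 mm). Next I release, retreat and look.

```bash
python3 - <<'E'
from h import *
arm.gripper_to(.05)
p=np.array(sensors.current_ee_pos())
arm.movel([p[0],p[1],.16],rate=.08);arm.gripper_to(.085);arm.movel([p[0],p[1],.27],rate=.2)
shot("w6");print(sensors.current_ee_pos(),sensors.current_tcp_rot(),sensors.current_clock())
arm.move_pose([.445,.278,.30],[np.pi,0,np.deg2rad(74.4)])
s=imaging.capture("scene")[130:310,225:475]
w=cv2.imread("pics/w6.png")[60:260,210:410]
cv2.imwrite("pics/c6.png",np.hstack([cv2.resize(s,(450,324)),cv2.resize(w,(324,324))]))
P,Q=np.load("pics/w6.npy")
E
```

```text
[ 0.48834103 -0.00367742  0.26877904] [-3.14051047  0.00368381  0.31469852] 22.6917
```

View pics/c6.png

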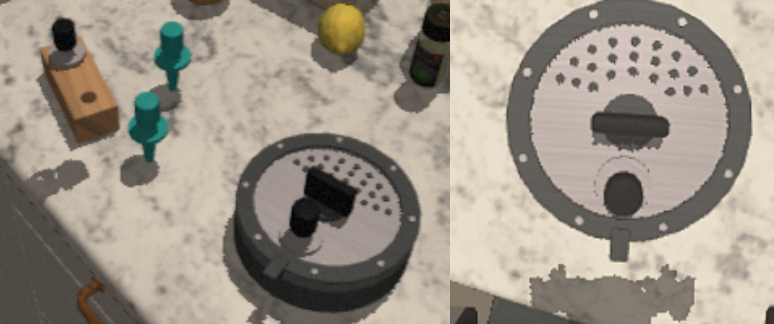

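```bash
python3 - <<'E'
from h import *
P,Q=np.load("pics/w6.npy")
for z in(.1,.11):print(px2w("scene",394.4,243,z),wpx(P,Q,317.4,181.6,z))
arm.hand_in();print(sensors.current_clock())
E
```

```text
[ 4.90504154e-01 -5.35219615e-05] [ 0.48880921 -0.00411546]
[ 0.48464471 -0.00456466] [ 0.49094448 -0.00337416]
the job is handed in; nothing more can be done
the job is handed in; nothing more can be done
```

I turned the disc about 49° clockwise by its bar, so its hole lay over the base hole; the worktop showed through both. Then I took the long pin from the block, put it down through both holes, backed off and handed in. The last clock reading was 22.7 s, with one short move after it, well under the 54 s limit.

**Pin:**
- The pin met resistance at TCP z = 71.5 mm, where 71.4 mm was expected for fully home.
- After release the pictures show it upright with its flange flat on the disc.
- From the wrist picture the knob centre is at about (0.489, -0.004). My estimate of the base hole is (0.490, -0.004).
- The scene camera put the knob about 4 mm off in y, which agrees only roughly but is within the 14 mm allowed.

**Disc and the rest:** In the last picture the hole, lug and bar still line up. The short pin and both turquoise look-alikes looked untouched by eye; I did not measure the short pin's position again. No wrist-force reading between moves came above about 15 N.

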